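Wake and reset the photogate timer

ROBOT

A 6-joint arm with a two-finger parallel gripper is mounted at the origin on the work surface. World frame = base frame: x ahead of the robot, y to its left, z up, the work surface at z = 0. Lengths are in m, angles in rad, forces in N, time in s.
With the tool pointing down it reaches from about 0.275 to 0.975 m from the base axis. Payload 8.4 kg.
Tool frame: the origin (TCP) lies midway between the tips of the shut fingers; the grasp point (between the pads) lies 19 mm behind it; z points along the fingers, y is the line along which they close (so a half turn about z gives the same grasp; the last joint's range is limited). The gripper opens to 92 mm and grips with 3 to 60 N. Pads are 20 mm wide; open, the fingers measure 128 mm over their backs; the gripper's body (75 mm by 189 mm) begins 69 mm behind the grasp point.
Start: joints at [1.15, 0.353, 1.633, -0, 1.155, -0.002], TCP at [0.254, 0.571, 0.215] pointing down, gripper open.
Joint ranges: [-2.63, 2.63], [-0.92, 2.1], [0.06, 2.66], [-1.3, 4.44], [0, 2.69], [-3.02, 3.02]. Speed limits (rad/s): [2.22, 2.22, 2.79, 3.14, 3.14, 3.14].

INTERFACE

Orientations are given as a unit quaternion [x, y, z, w].
In Python, from station import bot gives the robot as it stands.
- The arm moves only by the shell command python3 -m jog 'ROWS' [FORCE]. ROWS is JSON, one flat list of numbers, 7 for each row, row after row: the shift along the world's x, y, z in cm, then the turn, a rotation vector about the world's x, y, z in degrees, then the closure in counts, from 0 (fully open) to 255 (shut). A call has 1 to 20 rows; each row shifts and turns the commanded pose from where the row before left it; what a row does not reach is not made up. A row lasts 1/8 s, in which the tool goes at most 62.5 mm and 10.7 degrees, less where a joint would pass 70% of its speed; a pose out of reach is approached as far as the arm can. A call is refused whole if a number of a shift passes 6.25 or a number of a turn 10.7, either way. A call with a gripper value outside its range is refused whole. The fingers move at their own pace and stop on an object; FORCE is the grip in N (left out, the last holds). Time passes only in rows, so rows that do not move let the fingers close. It gives the time, the measured TCP pose, the force, the opening and the grip force at its end, in the units of the state.
- bot.observe(): the state, without advancing time (a new reading comes with each control period).
- bot.read_camera(name): name is "scene" or "top" or "wrist"; returns the picture (420x560x3 uint8, blue, green, red); there is no depth.
- bot.calibration(name): a dict with "fx", "fy", "cx", "cy" (pixels), "cam_to_world" (4x4, takes a point from camera to world coordinates). Camera axes: x right, y down, z forward; pixel columns grow to the right and rows downward; lengths in m; the calibration is good to about 2 mm. A picture is of the moment at which its call begins: read the wrist's pose just before it. calibration takes no time and is no camera call; for the wrist camera it gives the pose at the moment of the call.
- bot.close_job(): hands the job in; it is judged then, once.
The state is a dict: "time_s": time; "joint_positions": joint angles; "qd": joint speeds; "tau": joint torques, N m; "eef_pos": TCP position; "eef_rot": TCP orientation; "ft_force": force on the tool from outside, world axes, zero at the start; "wrist_torque": the same for the moment, N m; "grip_width": finger opening in m; "finger_force": force on a finger pad.
Only numpy, scipy, OpenCV 4.12 (cv2) and the standard library are available. Lean on these libraries where they do the work, as an engineer would, in place of code of your own. Each camera call takes 0.05 s, during which the arm holds its last target. There are 200 camera calls.

TASK

Press the photogate timer's green button fully down and let it come back up to wake the timer; then take the stylus from its wooden stand, reach its thin tip down through the red-ringed hole in the timer's top and hold the sunken reset button fully down. Finish while holding: the stylus still gripped and upright, its tip keeping the reset button down, the green button up. Leave the mousetrap car, the marker and the scissors where they are.

Things in the scene. Friction and masses are not known exactly. Their poses are not given: they have to be found in the camera images.
- timer: White photogate timer box with a blue stripe, fixed, 120 (x) by 200 (y) by 45 mm high, yaw within 25 degrees. Origin at the centre of its underside, z up. On its flat top: a display (3 mm high, for looks, x 0 to 50, y -35 to 50 mm), the green button at x -20, y -65 mm and the red-ringed reset hole at x -20, y +65 mm.
- start_top (a point): Centre of the top of the timer's round green push button (26 mm across, in a black collar 42 mm across and 12 mm high). It stands 63 mm above the bench, 18 mm above the timer's top, and moves down with the button. Springs back up; about 1.5 N starts it moving, 5 N holds it fully down, at a hard stop.
- start (a joint): Travel of the green button: 0 up, 0.006 m fully down.
- reset_hole (a point): Centre of the mouth of the upright round reset hole, in the plane of the timer's top, 45 mm above the bench; same axes as the timer. The hole is 14 mm across and 26 mm deep, circled by a flat red ring 23 mm across. The reset button fills its bottom.
- reset_top (a point): Centre of the top face of the red reset button inside the hole (11 mm across), 12 mm below the hole's mouth when up and 17 mm below when fully down; the point moves with the button. It springs back up; about 2 N starts it moving and 5 N holds it fully down, at a hard stop.
- reset (a joint): Travel of the recessed reset button: 0 up, 0.005 m fully down.
- stand: Light wooden block, fixed to the bench, 64 by 64 by 55 mm high, with an upright hole 9 mm across and 50 mm deep in the middle of its top. Origin at the centre of its underside. It stands to the left or to the right of the timer.
- stylus: Stylus, 50 to 85 g, 120 mm long, upright in the stand at first. Steel shaft 6 mm across up to 46 mm above the tip, black collar 20 mm across from 46 to 50 mm, round orange handle 16 mm across up to 120 mm. Origin at the tip, z along it towards the handle. In the stand the collar rests on the block: tip 9 mm, handle top 129 mm above the bench.
- stylus_tip (a point): The tip (lower end) of the stylus, on its axis.
- stylus_grip (a point): A good place to grip the stylus: on its axis, 87 mm above the tip, in the middle part of the orange handle.
- car: Bystander: loose mousetrap car, plywood deck with four white disc wheels 68 mm across, 192 by 120 by 68 mm high. Origin on the bench under its centre, x along its length. On the other side of the timer from the stand.
- marker: Bystander: loose marker with a white barrel and green cap, 140 mm long (its y), 15 mm thick, lying on the bench beyond the timer. Origin on the bench under its middle.
- scissors: Bystander: loose scissors with blue handles, about 160 mm long (its y), 8 mm thick, lying on the bench beyond the timer. Origin on the bench by the pivot.
Things that resemble listed ones, but are neither listed nor needed, are in the scene too. What is shaped like the stylus but blue is not meant. Leave any yellow look-alike of the timer alone.

How it is judged:
On the way, in this order (a step that is already met when the one before it is completed fails the run):
1. the green button is pressed fully down (value of joint start above 0.005 m), for 0.05 s.
2. the green button is let come back up (value of joint start below 0.001 m), for 0.1 s.
3. the stylus, held by the fingers, is through the hole and holds the reset button down (value of joint reset above 0.004 m and contact force between stylus and timer above 1.5 N and contact force between the fingers and stylus above 2 N and horizontal distance between stylus_tip and reset_hole below 0.0085 m and z of stylus_tip in the frame of reset_hole below -0.012 m and angle between stylus's own z axis and vertical below 0.3 rad), for 0.3 s.
At the end, for the whole second after the job is handed in: Still holding: reset button 4 mm or more down; stylus pushing on the timer (over 1.5 N), tip 12 mm or more below the hole mouth and within 8.5 mm of its axis, within 0.3 rad of upright, fingers pressing on it (over 2 N); green button up within 1 mm (all of step 3 and value of joint start below 0.001 m); the arm keeps its last pose, push and grip.
It fails at once if the mousetrap car is moved more than 25 mm (distance of car from where it was at the start of the episode above 0.025 m).
It fails at once if the green marker is moved more than 25 mm (distance of marker from where it was at the start of the episode above 0.025 m).
It fails at once if the scissors is moved more than 25 mm (distance of scissors from where it was at the start of the episode above 0.025 m).
It also fails if it takes over 59 s, if anything falls off the work surface, if the arm or the gripper's body presses on something with over 40 N, if the wrist force passes 120 N, or if a joint passes its speed limit or range.

## Working session

There is one attempt and no reset: what is moved stays moved. The work goes in short steps, Python scripts to look and compute and a shell command to move; the robot and the scene stay as the last step left them, time stands still between calls to the robot, and variables do not carry over. Pictures are saved under pics/ and viewed, at most 10 in all, crops included, and the job is handed in when it is done.

```bash
mkdir -p pics; ls; python3 - <<'E'
from station import bot
import cv2,numpy as np
for n in("scene","top"):
    cv2.imwrite(f"pics/{n}0.png",bot.read_camera(n)); c=bot.calibration(n); print(n,c["fx"],c["fy"],c["cx"],c["cy"],np.round(c["cam_to_world"],4).tolist())
s=bot.observe(); print(s)
E
```

```text
pics
scene 473.7959725414098 473.7959725414098 280.97623100883663 208.3867071888405 [[0.7849, 0.3271, -0.5263, 1.1537], [0.6196, -0.4296, 0.657, -0.7437], [-0.0112, -0.8417, -0.5398, 0.6789], [0.0, 0.0, 0.0, 1.0]]
top 539.6360921040673 539.6360921040673 273.3078809870645 212.1231533186157 [[-0.0001, -0.9889, 0.1489, 0.3964], [-1.0, -0.0004, -0.003, -0.0217], [0.003, -0.1489, -0.9889, 1.311], [0.0, 0.0, 0.0, 1.0]]
{'time_s': 0.1, 'joint_positions': array([ 1.14958493e+00,  3.53593641e-01,  1.63403852e+00,  3.41901788e-06,
        1.15521611e+00, -2.42416557e-03]), 'qd': array([-5.81676839e-05, -1.67314624e-03, -1.82480240e-03,  1.36904599e-03,
        2.17718291e-04,  1.35518290e-03]), 'tau': array([-1.51730537e-04, -5.94906092e+01, -3.34930336e+01,  6.99646259e-02,
        1.83842797e-02, -4.43291560e-05]), 'eef_pos': array([0.25398996, 0.57058001, 0.21393865]), 'eef_rot': array([ 2.07867434e-01,  9.78156805e-01, -6.13447733e-04, -1.33517285e-04]), 'ft_force': array([ 0.16471576,  0.14608713, -0.3891821 ]), 'wrist_torque': array([-0.01342259,  0.03307068,  0.02012603]), 'finger_force': 0.0, 'grip_width': 0.09189047419901678}
```

View pics/top0.png

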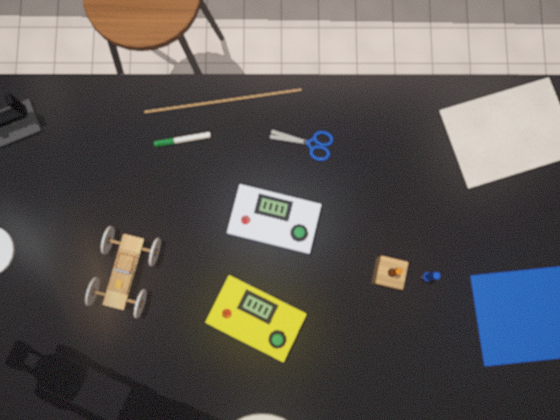

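View pics/scene0.png

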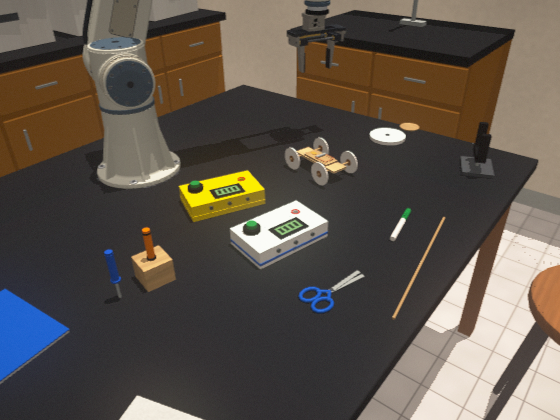

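The top view has two timer-like boxes: a white one at (275,218) with a blue stripe, and a yellow look-alike at (256,318). It also has two stylus-like things: an orange one in the wooden stand at (397,271), and a blue one at (430,276). The white timer and the orange stylus fit the description. I'll confirm both in one enlarged crop and measure them.

```bash
cat > h.py <<'E'
import cv2,numpy as np
from station import bot
def ray(c,uv,z):
    T=np.array(c["cam_to_world"]); d=T[:3,:3]@[(uv[0]-c["cx"])/c["fx"],(uv[1]-c["cy"])/c["fy"],1]
    return T[:3,3]+d*(z-T[2,3])/d[2]
def proj(c,p):
    T=np.array(c["cam_to_world"]); q=T[:3,:3].T@(np.array(p)-T[:3,3]); return c["fx"]*q[0]/q[2]+c["cx"],c["fy"]*q[1]/q[2]+c["cy"]
def blobs(im,lo,hi,roi,mn=8):
    x0,y0,x1,y1=roi; m=cv2.inRange(cv2.cvtColor(im[y0:y1,x0:x1],cv2.COLOR_BGR2HSV),lo,hi)
    n,l,s,ce=cv2.connectedComponentsWithStats(m)
    return [(ce[i]+[x0,y0],s[i][:5].tolist()) for i in range(1,n) if s[i][4]>=mn]
E
python3 - <<'E'
from h import *
im=cv2.imread("pics/top0.png");c=bot.calibration("top")
sc=cv2.imread("pics/scene0.png");cs=bot.calibration("scene")
a=(222,180,326,256)
for n,i,cc,roi in(("top",im,c,a),("scene",sc,cs,(228,200,330,265))):
    for nm,lo,hi,z in(("green",(45,90,60),(85,255,255),.063),("red",(0,70,80),(8,255,255),.045),("red2",(172,70,80),(180,255,255),.045)):
        for b in blobs(i,lo,hi,roi): print(n,nm,b,ray(cc,b[0],z))
m=cv2.inRange(im[180:256,222:326],(120,120,120),(255,255,255))
k=cv2.convexHull(cv2.findNonZero(m)); r=cv2.minAreaRect(k); bx=cv2.boxPoints(r)+[222,180]
P=np.array([ray(c,p,.045) for p in bx]);print("box",P.round(4).tolist(),P.mean(0))
for n,i,cc,roi in(("top",im,c,(370,250,412,295)),("scene",sc,cs,(130,220,176,290))):
    for b in blobs(i,(0,200,100),(14,255,255),roi): print(n,"orange",b,ray(cc,b[0],.129))
    for b in blobs(i,(10,40,120),(25,170,255),roi): print(n,"wood",b,ray(cc,b[0],.055))
v=np.hstack([cv2.resize(im[180:330,200:320],None,fx=3.3,fy=3.3,interpolation=2),cv2.resize(im[250:295,365:445],(400,225),interpolation=2).copy() if 0 else cv2.copyMakeBorder(cv2.resize(im[250:295,365:445],(400,225),interpolation=2),0,270,0,0,0)])
cv2.imwrite("pics/crop1.png",v)
E
```

```text
top green (array([298.94897959, 231.85714286]), [72, 47, 11, 11, 98]) [ 0.53784382 -0.08505027  0.063     ]
top red (array([245.20930233, 219.58139535]), [20, 36, 8, 8, 43]) [0.56907349 0.0410539  0.045     ]
scene green (array([251.13333333, 224.56      ]), [18, 21, 11, 9, 75]) [ 0.54129529 -0.08927544  0.063     ]
scene green (array([281.875, 228.25 ]), [51, 27, 7, 4, 8]) [ 0.60632045 -0.05809571  0.063     ]
scene red (array([294.85185185, 211.18518519]), [63, 9, 9, 5, 27]) [0.57060966 0.03851095 0.045     ]
box [[0.5359, 0.0875, 0.045], [0.6592, 0.0591, 0.045], [0.6093, -0.1416, 0.045], [0.4873, -0.1105, 0.045]] [ 0.57291317 -0.02636972  0.045     ]
top orange (array([392.53846154, 271.61538462]), [20, 20, 6, 4, 13]) [ 0.44323857 -0.285157    0.129     ]
top wood (array([390.87886279, 272.05067985]), [5, 5, 34, 35, 809]) [ 0.44516846 -0.29777379  0.055     ]
scene orange (array([145.45, 231.35]), [12, 8, 8, 6, 20]) [ 0.4536845  -0.30655275  0.129     ]
scene orange (array([148.79605263, 245.98026316]), [14, 15, 11, 23, 152]) [ 0.49818177 -0.33353813  0.129     ]
scene wood (array([152.2704918 , 259.86885246]), [1, 25, 42, 29, 610]) [ 0.45451884 -0.30468263  0.055     ]
scene wood (array([164.93478261, 277.60869565]), [23, 53, 21, 11, 46]) [ 0.51963043 -0.32539362  0.055     ]
```

View pics/crop1.png

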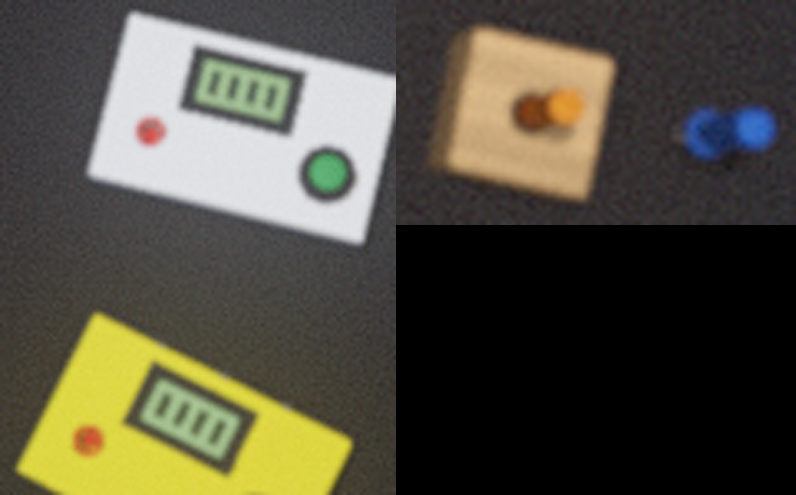

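The crop confirms it: the white timer has its red ring at about (245,219) and green button at (299,232), and the orange stylus is in the stand at (398,271). Next I'll move over the timer, turn the tool and shut the fingers.

```bash
python3 -m jog '[1.7,-4.1,0.5,0,0,-4.2,255, 1.7,-4.1,0.5,0,0,-4.2,255, 1.7,-4.1,0.5,0,0,-4.2,255, 1.7,-4.1,0.5,0,0,-4.2,255, 1.7,-4.1,0.5,0,0,-4.2,255, 1.7,-4.1,0.5,0,0,-4.2,255, 1.7,-4.1,0.5,0,0,-4.2,255, 1.7,-4.1,0.5,0,0,-4.2,255, 1.7,-4.1,0.5,0,0,-4.2,255, 1.7,-4.1,0.5,0,0,-4.2,255, 1.7,-4.1,0.5,0,0,-4.2,255, 1.7,-4.1,0.5,0,0,-4.2,255, 1.7,-4.1,0.5,0,0,-4.2,255, 1.7,-4.1,0.5,0,0,-4.2,255, 1.7,-4.1,0.5,0,0,-4.2,255, 1.7,-4.1,0.5,0,0,-4.2,255, 0,0,0,0,0,0,255, 0,0,0,0,0,0,255]'
python3 - <<'E'
from h import *
s=bot.observe();print(s["eef_pos"],s["eef_rot"],s["grip_width"])
c=bot.calibration("wrist");im=bot.read_camera("wrist");cv2.imwrite("pics/w1.png",im)
np.save("pics/w1T.npy",c["cam_to_world"]);print(np.round(c["cam_to_world"],3).tolist())
ct=bot.calibration("top")
print("handle top",ray(ct,(398.9,271.2),.129),"stand",ray(ct,(392.3,272.7),.055))
for p in((.538,-.085,.063),(.569,.041,.045),(.44,-.3,.129)):print(proj(c,p))
E
```

```text
time_s: 2.35
eef_pos: [0.5255, -0.0846, 0.2941]
eef_rot: [0.714, 0.7, -0.0, -0.001]
ft_force: [-0.8, 0.6, -0.8]
grip_width: 0.0007
finger_force: 0.0
[ 0.52554073 -0.08455186  0.2940571 ] [ 7.14352078e-01  6.99786142e-01 -2.07257838e-04 -6.48950404e-04] 0.000655946968796882
[[1.0, -0.02, -0.006, 0.527], [-0.021, -0.966, -0.257, -0.012], [-0.0, 0.257, -0.966, 0.464], [0.0, 0.0, 0.0, 1.0]]
handle top [ 0.4441404 -0.2990679  0.129    ] stand [ 0.44367281 -0.30101878  0.055     ]
(np.float64(288.14175364160565), np.float64(178.81154557957169))
(np.float64(310.00553074222756), np.float64(81.69585989839321))
(np.float64(218.76503577774545), np.float64(346.8423652391474))
```

View pics/w1.png

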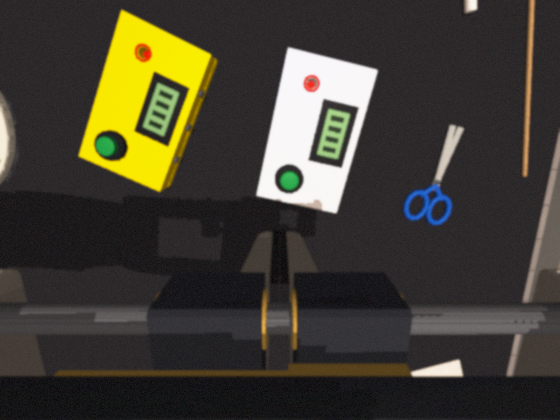

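The wrist view shows the white timer with its green button at (289,179) and red ring at (311,83). Both are within a few pixels of the projections. I'll refine the centres.

```bash
python3 - <<'E'
from h import *
im=cv2.imread("pics/w1.png");c=bot.calibration("wrist")
for b in blobs(im,(45,90,40),(85,255,255),(265,155,315,205)):print("g",b,ray(c,b[0],.063))
m=cv2.inRange(cv2.cvtColor(im,cv2.COLOR_BGR2HSV),(8,0,0),(172,255,255));m=255-m
s=cv2.cvtColor(im,cv2.COLOR_BGR2HSV)[...,1];m[(s<70)]=0
q=cv2.findNonZero(m[65:105,290:335]);e=cv2.minEnclosingCircle(q);print("ring",e,ray(c,(e[0][0]+290,e[0][1]+65),.045))
E
```

```text
g (array([288.98833819, 180.11661808]), [14, 15, 21, 21, 343]) [ 0.53913768 -0.08646803  0.063     ]
ring ((21.0, 18.0), 8.602425575256348) [0.57023558 0.03978797 0.045     ]
```

```bash
python3 -m jog '[1.3,-0.1,-4,0,0,0,255, 0,0,-5,0,0,0,255, 0,0,-5,0,0,0,255, 0,0,-4,0,0,0,255, 0,0,-2.5,0,0,0,255, 0,0,-1,0,0,0,255, 0,0,0,0,0,0,255, 0,0,0,0,0,0,255]'
```

```text
time_s: 3.4
eef_pos: [0.54, -0.0858, 0.0808]
eef_rot: [0.714, 0.7, 0.001, 0.001]
ft_force: [-1.1, 0.4, 0.7]
grip_width: 0.0007
finger_force: 0.0
```

```bash
python3 -m jog '[0,0,-1,0,0,0,255, 0,0,-0.5,0,0,0,255, 0,0,-0.4,0,0,0,255, 0,0,-0.3,0,0,0,255, 0,0,-0.1,0,0,0,255, 0,0,0,0,0,0,255, 0,0,0,0,0,0,255]'
```

```text
time_s: 4.28
eef_pos: [0.5397, -0.0861, 0.0606]
eef_rot: [0.714, 0.7, 0.0, 0.0]
ft_force: [-14.0, 3.0, 51.2]
grip_width: 0.0007
finger_force: 26.1
```

```bash
python3 -m jog '[0,0,0.15,0,0,0,255, 0,0,0,0,0,0,255]'; python3 - <<'E'
from h import *
w=bot.read_camera("wrist");s=bot.read_camera("scene");cv2.imwrite("pics/w2.png",w);cv2.imwrite("pics/s2.png",s)
cv2.imwrite("pics/c2.png",np.hstack([cv2.resize(w[180:300,200:360],(400,300),interpolation=2),cv2.resize(s[190:265,210:310],(400,300),interpolation=2)]))
E
```

```text
time_s: 4.53
eef_pos: [0.5397, -0.0861, 0.0609]
eef_rot: [0.715, 0.7, 0.0, 0.0]
ft_force: [-10.3, 2.4, 35.8]
grip_width: 0.0004
finger_force: 18.3
```

View pics/c2.png

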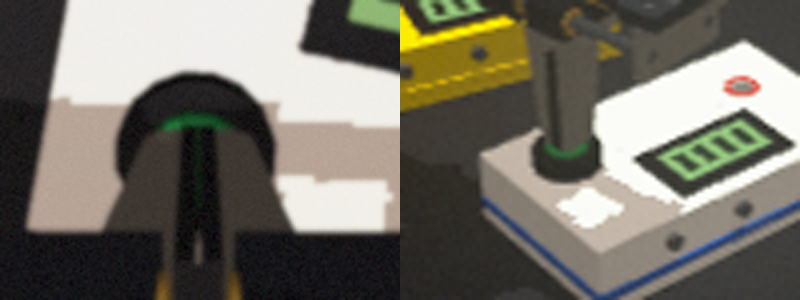

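```bash
f() { grep -E "eef_pos|ft_force" | tr '\n' ' '; echo; }
python3 -m jog '[0,0,1,0,0,0,255, 0,0,0.3,0,0,0,255, 0,0,0,0,0,0,255, 0,0,0,0,0,0,255]' | f
python3 -m jog '[0,0,-0.2,0,0,0,255, 0,0,0,0,0,0,255]' | f
python3 -m jog '[0,0,-0.2,0,0,0,255, 0,0,0,0,0,0,255]' | f
python3 -m jog '[0,0,-0.2,0,0,0,255, 0,0,0,0,0,0,255]' | f
python3 -m jog '[0,0,-0.2,0,0,0,255, 0,0,0,0,0,0,255]' | f
```

```text
eef_pos: [0.5388, -0.0859, 0.0705] ft_force: [-0.1, -0.3, -0.5] 
eef_pos: [0.5389, -0.086, 0.0686] ft_force: [0.1, 1.2, 0.6] 
eef_pos: [0.5392, -0.086, 0.067] ft_force: [0.5, -0.2, 1.0] 
eef_pos: [0.5393, -0.086, 0.0651] ft_force: [-0.3, 0.3, 1.9] 
eef_pos: [0.5393, -0.086, 0.0631] ft_force: [-0.7, 0.9, 3.1]
```

Contact begins near z = 0.067 and the hard stop is at 0.061. That is the full 6 mm, so the earlier press was complete and the TCP reads about 4 mm high. Now I'll release, lift and go to the stylus.

```bash
python3 -m jog '[0,0,1,0,0,0,255, 0,0,2,0,0,0,255, 0,0,4,0,0,0,255, 0,0,5,0,0,0,255, -1.5,-2,5,0,0,0,0, -2,-4,4,0,0,0,0, -2,-4,2.7,0,0,0,0, -2,-4,0,0,0,0,0, -2,-4,0,0,0,0,0, 0,0,0,0,0,0,0, 0,0,0,0,0,0,0, 0,0,0,0,0,0,0, 0,0,0,0,0,0,0]'
python3 - <<'E'
from h import *
c=bot.calibration("wrist");im=bot.read_camera("wrist");cv2.imwrite("pics/w3.png",im)
print(proj(c,(.444,-.3,.129)),proj(c,(.444,-.3,.055)))
E
```

```text
time_s: 7.75
eef_pos: [0.4446, -0.2651, 0.3]
eef_rot: [0.714, 0.7, 0.0, -0.0]
ft_force: [0.0, -0.4, -0.7]
grip_width: 0.0883
finger_force: 0.0
(np.float64(278.9575444750934), np.float64(216.0108962602839)) (np.float64(278.9166604300126), np.float64(200.66291517675285))
```

View pics/w3.png

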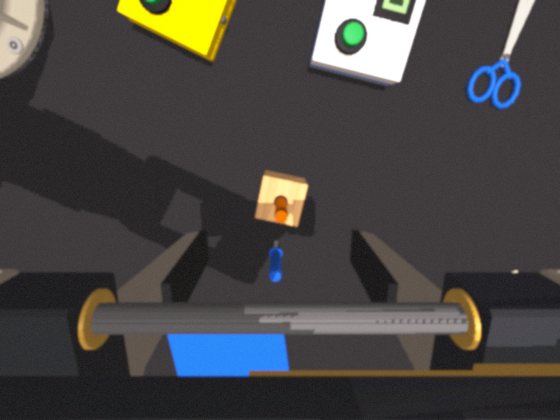

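The wrist view shows the orange handle top at (281,215), matching the estimate of about (0.445, -0.2995). The blue look-alike is at (275,265), clear of both fingers. I'll descend and grip.

```bash
python3 -m jog '[0,-2,-3,0,0,0,0, 0,-1.4,-5,0,0,0,0, 0,0,-5,0,0,0,0, 0,0,-4.5,0,0,0,0, 0,0,-3,0,0,0,60, 0,0,-1.6,0,0,0,60, 0,0,0,0,0,0,60, 0,0,0,0,0,0,60]'
python3 - <<'E'
from h import *
c=bot.calibration("wrist");w=bot.read_camera("wrist");s=bot.read_camera("scene")
cv2.imwrite("pics/c4.png",np.hstack([cv2.resize(w[120:420,100:460],(480,400)),cv2.resize(s[190:310,80:200],(320,320),interpolation=2)[:].copy() if 0 else cv2.resize(s[190:310,85:181],(320,400),interpolation=2)]))
E
```

```text
time_s: 8.8
eef_pos: [0.445, -0.3004, 0.0802]
eef_rot: [0.714, 0.7, 0.0, 0.001]
ft_force: [-0.6, 0.9, 0.3]
grip_width: 0.0707
finger_force: 0.0
```

View pics/c4.png

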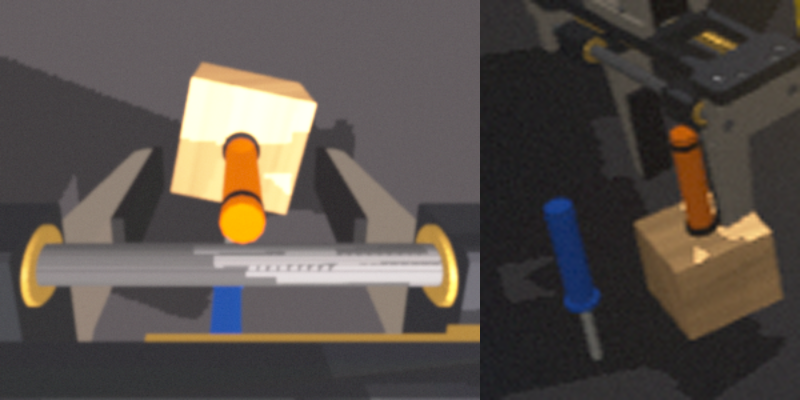

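The stylus stands between the fingers, with its handle top at wrist pixel (281.5,286.5). I'll check the centring numerically, then close.

```bash
python3 - <<'E'
from h import *
c=bot.calibration("wrist");print(ray(c,(281.5,286.5),.129), ray(c,(100+240*.75,120+148*.75),.059))
E
```

```text
[ 0.44599718 -0.30007047  0.129     ] [ 0.44576084 -0.29912439  0.059     ]
```

```bash
python3 -m jog '[0.1,0.05,0,0,0,0,120, 0,0,0,0,0,0,255, 0,0,0,0,0,0,255, 0,0,0,0,0,0,255, 0,0,0,0,0,0,255, 0,0,0,0,0,0,255, 0,0,0,0,0,0,255]' 40
python3 -m jog '[0,0,1,0,0,0,255, 0,0,3,0,0,0,255, 0,0,4,0,0,0,255, 0,0,3,0,0,0,255, 0,0,0,0,0,0,255, 0,0,0,0,0,0,255]' 40
```

```text
time_s: 9.78
eef_pos: [0.4452, -0.2995, 0.0791]
eef_rot: [0.714, 0.7, 0.0, 0.0]
ft_force: [0.7, 0.2, 0.7]
grip_width: 0.0152
finger_force: 40.0
time_s: 10.52
eef_pos: [0.4447, -0.2992, 0.1886]
eef_rot: [0.714, 0.7, -0.0, -0.0]
ft_force: [0.5, 0.3, -1.0]
grip_width: 0.0152
finger_force: 40.0
```

```bash
python3 -m jog '[1.25,3.4,0,0,0,0,255, 1.25,3.4,0,0,0,0,255, 1.25,3.4,0,0,0,0,255, 1.25,3.4,0,0,0,0,255, 1.25,3.4,0,0,0,0,255, 1.25,3.4,0,0,0,0,255, 1.25,3.4,0,0,0,0,255, 1.25,3.4,0,0,0,0,255, 1.25,3.4,0,0,0,0,255, 1.25,3.4,0,0,0,0,255, 0,0,0,0,0,0,255, 0,0,0,0,0,0,255, 0,0,-3,0,0,0,255, 0,0,-2,0,0,0,255, 0,0,-1,0,0,0,255, 0,0,0,0,0,0,255, 0,0,0,0,0,0,255]' 40
python3 - <<'E'
from h import *
c=bot.calibration("wrist");w=bot.read_camera("wrist");s=bot.read_camera("scene");cs=bot.calibration("scene")
e=bot.observe()["eef_pos"];t=e-[0,0,.07]
for cc in(c,cs):print([np.round(proj(cc,p),1) for p in(t,(.5697,.0404,.045),e)])
cv2.imwrite("pics/w5.png",w);cv2.imwrite("pics/s5.png",s)
a=proj(c,(.5697,.0404,.045));b=proj(cs,(.5697,.0404,.045));a=[int(x) for x in a];b=[int(x) for x in b]
print(a,b)
cv2.imwrite("pics/c5.png",np.hstack([cv2.resize(w[a[1]-40:a[1]+40,a[0]-40:a[0]+40],(400,400),interpolation=2),cv2.resize(s[b[1]-35:b[1]+15,b[0]-25:b[0]+25],(400,400),interpolation=2)]))
E
```

```text
time_s: 12.65
eef_pos: [0.5706, 0.0402, 0.1298]
eef_rot: [0.715, 0.7, 0.0, 0.0]
ft_force: [-0.4, -0.7, -1.5]
grip_width: 0.0152
finger_force: 40.0
[array([279. , 212.3]), array([277.8, 207.6]), array([279.2, 245.1])]
[array([295.4, 205.7]), array([295. , 210.7]), array([295.5, 180.7])]
[277, 207] [295, 210]
```

View pics/c5.png

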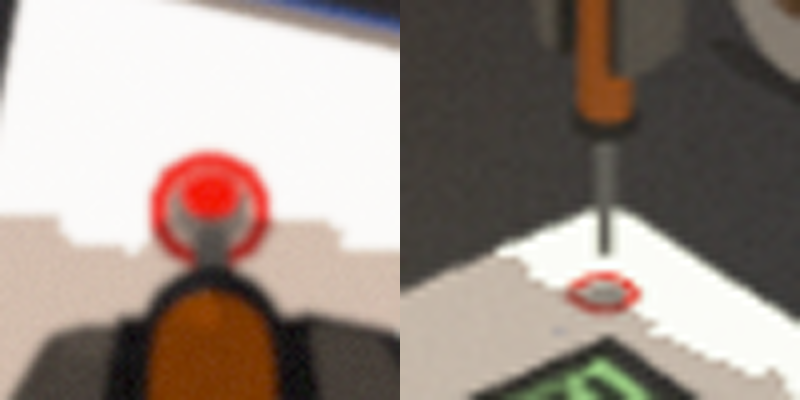

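The stylus is lined up with the hole. In the wrist crop the ring centre is (210,208) with the tip at about (210,225), where it should project. In the scene crop both are at column 604. Lowering now.

```bash
python3 -m jog '[0,0,-1,0,0,0,255, 0,0,-0.8,0,0,0,255, 0,0,-0.4,0,0,0,255, 0,0,-0.2,0,0,0,255, 0,0,0,0,0,0,255]' 55
python3 -m jog '[0,0,-0.3,0,0,0,255, 0,0,-0.2,0,0,0,255, 0,0,0,0,0,0,255]' 55
python3 -m jog '[0,0,-0.2,0,0,0,255, 0,0,0,0,0,0,255]' 55
```

```text
time_s: 13.38
eef_pos: [0.5701, 0.0405, 0.1049]
eef_rot: [0.714, 0.7, -0.0, -0.0]
ft_force: [0.2, -0.5, -1.1]
grip_width: 0.015
finger_force: 55.0
time_s: 13.75
eef_pos: [0.5705, 0.0405, 0.1003]
eef_rot: [0.714, 0.7, 0.0, 0.0]
ft_force: [0.6, 0.5, 3.0]
grip_width: 0.015
finger_force: 55.0
time_s: 14.0
eef_pos: [0.5705, 0.0405, 0.0983]
eef_rot: [0.714, 0.7, 0.0, 0.0]
ft_force: [1.5, 0.6, 4.0]
grip_width: 0.0149
finger_force: 55.0
```

```bash
python3 -m jog '[0,0,-0.1,0,0,0,255, 0,0,0,0,0,0,255]' 55
python3 -m jog '[0,0,-0.1,0,0,0,255, 0,0,0,0,0,0,255, 0,0,0,0,0,0,255]' 55
```

```text
time_s: 14.25
eef_pos: [0.5706, 0.0405, 0.0977]
eef_rot: [0.714, 0.7, 0.0, 0.0]
ft_force: [-0.3, -0.3, 9.2]
grip_width: 0.0151
finger_force: 55.0
time_s: 14.62
eef_pos: [0.5708, 0.0405, 0.0975]
eef_rot: [0.714, 0.7, 0.001, 0.0]
ft_force: [-2.9, 0.7, 16.4]
grip_width: 0.015
finger_force: 55.0
```

```bash
python3 -m jog '[0,0,0,0,0,0,255, 0,0,0,0,0,0,255, 0,0,0,0,0,0,255, 0,0,0,0,0,0,255]' 55; python3 - <<'E'
from h import *
s=bot.read_camera("scene");cv2.imwrite("pics/c6.png",cv2.resize(s[140:260,220:340],(600,600),interpolation=2))
E
```

```text
time_s: 15.12
eef_pos: [0.5708, 0.0405, 0.0975]
eef_rot: [0.714, 0.7, 0.001, 0.0]
ft_force: [-2.8, 0.1, 16.7]
grip_width: 0.015
finger_force: 55.0
```

View pics/c6.png

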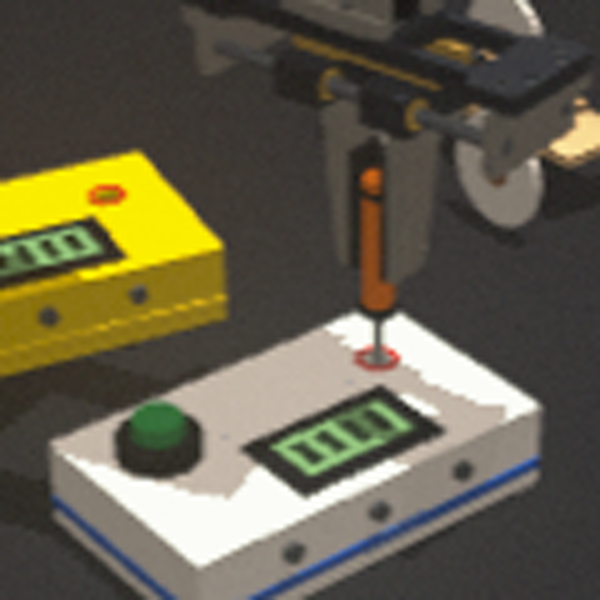

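The stylus is upright in the red-ringed hole at crop (377,357), and the green button at (158,425) is up. I'll hand the job in.

```bash
python3 -c "from station import bot; print(bot.close_job())"
```

```text
the job is handed in; nothing more can be done
None
```

I handed the job in at about 15 s with the green button pressed and back up, and the upright, gripped stylus holding the reset button at its hard stop with about 16 N; I steered clear of the car, marker and scissors but didn't re-measure them, and the hand-in gave no verdict.

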